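Turn the top leaf of the sample book

ROBOT

A 6-joint arm with a two-finger parallel gripper is mounted at the origin on a cart in front of the work surface, level with it; the furniture and walls round the work are solid. World frame = base frame: x ahead of the robot, y to its left, z up, the work surface at z = 0. Lengths are in m, angles in rad, forces in N, time in s.
With the tool pointing down it reaches from about 0.35 to 0.875 m from the base axis. Payload 4.2 kg.
Tool frame: the origin (TCP) lies between the finger pads; the fingertips stand robot.nose_length ahead of it and the grasp point (between the pads) lies 11 mm behind it (robot.nose_length is the distance from the TCP to the fingertips, in m); z points along the fingers, y is the line along which they close (so a half turn about z gives the same grasp; the last joint's range is limited). The gripper opens to 87 mm and grips with 3 to 60 N. Pads are 19 mm wide; open, the fingers measure 117 mm over their backs; the gripper's body (75 mm by 190 mm) begins 51 mm behind the grasp point.
Start: joints at [-0.976, 0.385, 0.008, 0, -1.194, -0.259], TCP at [0.206, -0.59, 0.231] pointing down, gripper open.
Joint ranges: [-3.14, 3.14], [-1.21, 2.06], [-1.07, 1.41], [-3.16, 2.05], [-2.99, -0.16], [-3.1, 3.1]. Speed limits (rad/s): [2.79, 2.79, 3.14, 3.14, 3.14, 3.14].

INTERFACE

Orientations are given as a unit quaternion [w, x, y, z].
In Python, from cell import telemetry, cams, robot gives the robot as it stands. The module is installed in compiled form; this text tells all that it offers.
- The arm moves only by the tool jog_arm, never from a script. Its argument "plan" is a list of rows, each an object of numbers: "fingers": the finger opening in mm, from 0 to 87; "x", "y", "z": the shift along the tool's x, y, z each as a share of 1000 mm, from -1 to 1; "rx", "ry", "rz": the turn, a rotation vector about the tool's x, y, z each as a share of 60 degrees, from -1 to 1. A call has exactly 5 rows; each row is the pose to reach, as a shift and turn from the pose commanded when the call began, along the tool's axes at that moment; what a row does not reach only later rows make up. A row lasts 1/8 s, in which the tool goes at most 62.5 mm and 10.7 degrees, less where a joint would pass 70% of its speed; a pose out of reach is approached as far as the arm can. A call with a number of a shift or a turn outside -1 to 1 is refused whole. A call with a gripper value outside its range is refused whole. The fingers move at their own pace and stop on an object; "squeeze" is the grip in N (left out, the last holds). Time passes only in rows, so rows that repeat a pose let the fingers close, or fill a call up. It gives the time, the measured TCP pose, the force, the opening and the grip force at its end, in the units of the state.
- telemetry.get_obs(): the state, without advancing time (a new reading comes with each control period).
- cams.capture(name): name is "scene" or "top" or "wrist"; returns a dict with "image" (420x560x3 uint8, blue, green, red), "depth" (420x560 float32, m along the optical axis (not along the pixel's ray), 0 where there is no reading), "mtx" (3x3 intrinsics, pixels), "R" (3x3) and "t" (3): a world point X has camera coordinates R X + t. Camera axes: x right, y down, z forward; pixel columns grow to the right and rows downward; lengths in m; the calibration is good to about 2 mm. A picture is of the moment at which its call begins.
- robot.sign_off(): hands the job in; it is judged then, once.
Trained networks look in a picture, given as the dict that the camera call returned (one of the last four; its "shot" number tells which), for a name from the list of things; names that differ only in an ending like _2 or _b are one class to them, and where a whole thing is asked for, a point or a joint stands for the part that bears it (a point fixed in the world has none). Each returns a list of dicts, best first, with "score" (0 to 1); they miss things now and then, are a little off and sometimes report something else, mostly with a low value. They report only what shows in the picture. A call takes as long as a camera call.
- cams.masks_of(name, picture): "pixels" (420x560 bool, what is visible of it) and "rect" ([left, top, right, bottom] in pixels, round what is visible of it).
- cams.mark_of(name, picture): "xy" ([column, row] in pixels: a listed point, or the origin of a listed thing).
The state is a dict: "time_s": time; "qpos": joint angles; "joint_velocities": joint speeds; "joint_torque": joint torques, N m; "ee_pos": TCP position; "eef_rot": TCP orientation; "contact_force": force on the tool from outside, world axes, zero at the start; "wrist_torque": the same for the moment, N m; "opening": finger opening in m; "grip_force": force on a finger pad.
Only numpy, scipy, OpenCV 4.12 (cv2) and the standard library are available. Lean on these libraries where they do the work, as an engineer would, in place of code of your own. Each camera call takes 0.05 s, during which the arm holds its last target. There are 200 camera calls.

TASK

The book of finish samples lies open in front of you with both its stiff leaves on the right of the spine; the top one, with the green tab, has been left slightly raised. With the fingertips gently push that top leaf up and over the spine to the left, and press it down until it lies flat on the left half of the book. Do not pinch the leaf between the fingers, leave the lower leaf with the orange tab lying flat on the right, and do not move or lift any of the things around the book.

Things in the scene. Friction and masses are not known exactly. Their poses are not given: they have to be found in the camera images.
- sample_book: Sample book: plywood board 190 x 270 mm (x, y) on battens, fixed, upper face 45 mm over the table, with two hinged grey leaves. Origin: centre of its underside on the table. x runs along the spine (away from the robot at yaw 0), y to the left half; the leaves start on the right (-y). Bearing blocks 12 x 22 mm, 65 mm high, at x = -86 and +86 mm. Open space lies under the overhanging tabs.
- spine (a point): Middle of the spine rod's axis, 53 mm above the table over the book's origin; axes as the book's. The rod (6 mm thick) runs along x; both leaves turn about it.
- leaf_top (a joint): Angle of the top leaf, rad: 0 flat on the right half, pi/2 upright, pi flat on the left half (its stop). Starts ajar at 0.25 to 0.55. Its hinge is stiff (friction 0.16 N m; leaf 0.12 kg), so the leaf stays at whatever angle it is left, on either side, and must be pushed all the way down; 1 to 2 N at the tab moves it.
- leaf_top_mid (a point): Centre of the top leaf, 69 mm from the spine axis. x along the spine, z normal to the leaf (up at angle 0), -y towards its free edge. Grey, striped white and blue swatches, 150 mm along x, reaching from 8 to 130 mm from the spine axis, 4 mm thick (5.2 with the swatches, which do not collide); mid-plane 4.5 mm off the spine axis along +z.
- leaf_top_tab (a point): Point on the top leaf's green tab, 147 mm from the spine axis, in the leaf's mid-plane; axes as leaf_top_mid. The tab is 40 mm wide (x), 4 mm thick, reaches from 130 to 162 mm from the spine axis, beyond the board's edge (135 mm), at the near end of the leaf (x = -50 mm in the book's frame).
- leaf_low (a joint): Angle of the lower leaf, as for leaf_top; it starts at 0, flat on the right half, and should stay there. Same size as the top leaf, mid-plane 4.5 mm under the spine axis, spotted terracotta and white swatches.
- leaf_low_tab (a point): Point on the lower leaf's orange tab, 147 mm from the spine axis, at x = +50 mm in the book's frame (the far end), 40 mm wide.
- gypsum_bar: Loose white gypsum bar 34 x 110 x 30 mm, behind the book. Origin at the centre of its underside. Bystander.
- gypsum_medallion: Loose round white gypsum medallion, 68 mm across, 15 mm high, behind the book. Origin under its centre. Bystander.
- sanding_block: Loose brown sanding block 54 x 98 x 28 mm, left of the book. Origin under its centre. Bystander.
- pigment_jar: Loose jar with red lid, 62 mm across, 86 mm high, behind the book. Origin under its centre. Bystander.
- masking_tape: Loose roll of masking tape lying flat, 104 mm across, 25 mm high, right of the book. Origin under its centre. Bystander.
- tool_c3: Loose carving tool with wooden handle, 16 x 176 x 15 mm, lying on the table right of the book. Origin under its centre. Bystander.

How it is judged:
By the outcome, as a careful person would: the job done as asked, in the order asked, and still so for the second after the job is handed in, with the robot touching nothing.
It also fails if it takes over 48 s, if anything falls off the work surface, if the arm or the gripper's body presses on something with over 40 N, if the wrist force passes 120 N, or if a joint passes its speed limit or range.

## Working session

There is one attempt and no reset: what is moved stays moved. The work goes in short steps, Python scripts to look and compute and a tool call to move; the robot and the scene stay as the last step left them, time stands still between calls to the robot, and variables do not carry over. Pictures are saved under pics/ and viewed, at most 10 in all, crops included, and the job is handed in when it is done.

Besides the shell and the picture viewer there is one more tool, called after ">>>" as name(argument=value, ...), one argument or row to a line, values as JSON. jog_arm: Moves the arm, as the interface text tells. Shift numbers are shares of 1000 mm and turn numbers shares of 60 degrees, none past 1 either way. Its arguments: {"type":"object","properties":{"plan":{"type":"array","items":{"type":"object","properties":{"fingers":{"type":"number"},"x":{"type":"number"},"y":{"type":"number"},"z":{"type":"number"},"rx":{"type":"number"},"ry":{"type":"number"},"rz":{"type":"number"}}}},"squeeze":{"type":"number"}},"required":["plan"]}

```bash
mkdir -p pics; cat > h.py <<'E'
import numpy as np,cv2
from cell import telemetry,cams,robot
def w(p,uv,d=None,z=None):
    K,R,t=p["mtx"],p["R"],p["t"]
    r=np.linalg.inv(K)@[uv[0],uv[1],1.]
    c=-R.T@t; dr=R.T@r
    if z is not None: return c+dr*(z-c[2])/dr[2]
    if d is None:
        a=p["depth"][int(uv[1])-2:int(uv[1])+3,int(uv[0])-2:int(uv[0])+3]; d=np.median(a[a>0])
    return c+dr*d
E
python3 - <<'E'
from h import *
np.set_printoptions(precision=4,suppress=True)
o=telemetry.get_obs()
for k in o: print(k,o[k])
print(robot.nose_length)
for n in ["top","scene"]:
    p=cams.capture(n); cv2.imwrite(f"pics/{n}0.png",p["image"])
    for k in ["spine","sample_book","leaf_top_mid","leaf_top_tab","leaf_low_tab","pigment_jar","sanding_block","masking_tape","tool_c3","gypsum_bar","gypsum_medallion"]:
        m=cams.mark_of(k,p)
        for q in m[:1]: 
            try: print(n,k,q["score"],q["xy"],w(p,q["xy"]),w(p,q["xy"],z={"spine":.053}.get(k,0)))
            except Exception as e: print(k,e)
E
```

```text
time_s 0.0
qpos [-0.9764  0.3855  0.0066 -0.0005 -1.194  -0.2586]
joint_velocities [-0.0009  0.0004 -0.0023  0.0003 -0.0005  0.0009]
joint_torque [ -0.0013 -39.0664  18.74     4.2197   0.0111  -0.0002]
ee_pos [ 0.2058 -0.5895  0.2295]
eef_rot [-0.0002 -0.167   0.986   0.0011]
contact_force [0.1117 0.6641 0.8771]
wrist_torque [0.0007 0.0159 0.0055]
grip_force 0.0
opening 0.08684983669630432
0.008
top spine 0.85 [239.1, 199.7] [0.5651 0.0893 0.0636] [0.5657 0.09   0.053 ]
top sample_book 0.94 [236.8, 200.3] [0.5638 0.0949 0.0598] [0.5675 0.0992 0.    ]
top leaf_top_mid 0.6 [263.6, 205.1] [0.5527 0.0321 0.0825] [0.557  0.0333 0.    ]
top leaf_top_tab 0.89 [287.2, 236.3] [ 0.4834 -0.0219  0.1061] [ 0.4818 -0.026   0.    ]
top leaf_low_tab 0.73 [303.4, 193.4] [ 0.5836 -0.0601  0.0517] [ 0.5877 -0.0638  0.    ]
top pigment_jar 0.6 [296.3, 117.6] [ 0.7542 -0.0386  0.0864] [ 0.7754 -0.0432  0.    ]
top sanding_block 0.78 [140.1, 178.3] [0.6142 0.3307 0.0258] [0.6169 0.338  0.    ]
top masking_tape 0.88 [334.3, 178.4] [ 0.6261 -0.1391  0.0012] [ 0.6262 -0.1392  0.    ]
top tool_c3 0.84 [341.5
[... 403 characters left out ...]
eaf_top_mid 0.97 [291.5, 201.2] [0.5453 0.0343 0.08  ] [ 0.5887 -0.0322  0.    ]
scene leaf_top_tab 0.6 [334.2, 190.6] [ 0.4756 -0.0258  0.1044] [ 0.5226 -0.1263  0.    ]
scene pigment_jar 0.74 [235.8, 173.6] [ 0.7562 -0.0211  0.0117] [ 0.7654 -0.0308  0.    ]
scene sanding_block 0.6 [177.4, 306.3] [0.5924 0.3462 0.0238] [0.6059 0.3387 0.    ]
scene masking_tape 0.89 [303.5, 170.7] [ 0.6283 -0.1462 -0.0015] [ 0.6274 -0.1447  0.    ]
scene tool_c3 0.61 [370.1, 196.8] [ 0.4381 -0.1568  0.0024] [ 0.4389 -0.1592 -0.    ]
scene gypsum_bar 0.96 [256.0, 187.0] [ 0.6872 -0.0171  0.0052] [ 0.6908 -0.0213  0.    ]
scene gypsum_medallion 0.62 [214.2, 212.6] [0.7081 0.1154 0.0122] [0.717  0.1076 0.    ]
```

View pics/top0.png

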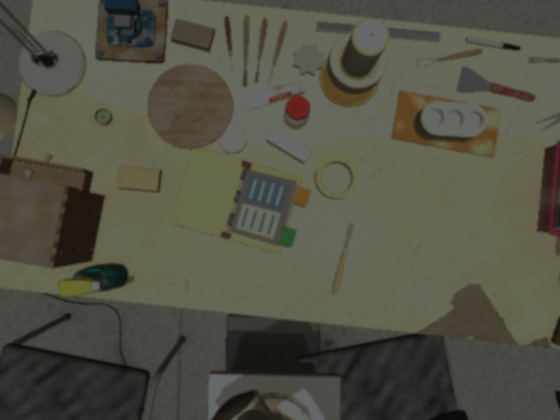

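View pics/scene0.png

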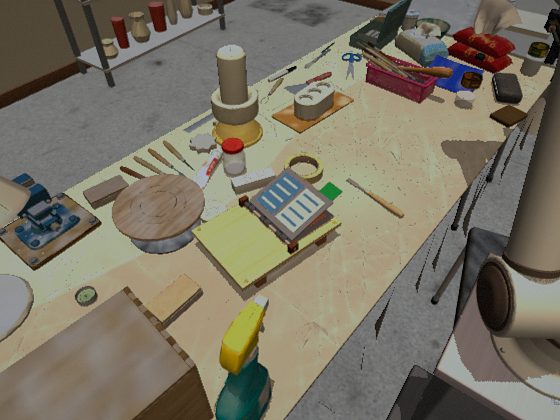

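The top picture shows the book centred near (239,200) and turned about -12°, with the green tab at (287,236) and the orange tab at (303,193). The scene view agrees. The tape is at (335,178) and the tool at (342,257), to the right and clear of the book. I'll refine the book's yaw and origin.

```bash
cat >> h.py <<'E'
def cloud(p,m):
    v,u=np.nonzero(m&(p["depth"]>0)); d=p["depth"][v,u]
    c=(np.linalg.inv(p["mtx"])@np.c_[u,v,np.ones(len(u))].T)*d
    return (c.T-p["t"])@p["R"]
def angle(p,o=np.array([.565,.09]),yaw=-.2):
    "leaf tab centroid in the book frame and leaf angle"
    q=cams.masks_of("leaf_top_tab",p)
    return q
E
python3 - <<'E'
from h import *
np.set_printoptions(precision=4,suppress=True)
p=cams.capture("top")
q=cams.masks_of("sample_book",p)
for s in q[:2]: print(s["score"],s["rect"],s["pixels"].sum())
c=cloud(p,q[0]["pixels"]); b=c[(c[:,2]>.038)&(c[:,2]<.05)]
r=cv2.minAreaRect((b[:,:2]*1000).astype(np.float32)); print(len(b),r, cv2.boxPoints(r))
hsv=cv2.cvtColor(p["image"],cv2.COLOR_BGR2HSV)
for nm,lo,hi in [("green",(45,90,40),(85,255,255)),("orange",(8,150,100),(20,255,255))]:
    m=cv2.inRange(hsv,lo,hi)>0; z=np.zeros_like(m); z[180:250,275:315]=1; m&=z
    g=cloud(p,m); print(nm,len(g),np.median(g,0),g.min(0),g.max(0))
E
```

```text
0.73 [169.7, 148.9, 312.2, 253.0] 9411
5151 ((563.1552124023438, 85.72333526611328), (296.24664306640625, 189.8293914794922), 75.38387298583984) [[433.9344 -33.6555]
 [617.6206 -81.5574]
 [692.376  205.1022]
 [508.6898 253.0041]]
green 229 [ 0.4837 -0.0196  0.1057] [ 0.464  -0.0389  0.0961] [ 0.5039 -0.004   0.113 ]
orange 169 [ 0.5775 -0.0549  0.0512] [ 0.5587 -0.0713  0.0455] [ 0.5966 -0.0407  0.0557]
```

>>> jog_arm(
  plan=[
    {"fingers":0,"z":-0.05,"ry":-0.15,"rz":-0.1},
    {"fingers":0,"z":-0.05,"ry":-0.3,"rz":-0.1},
    {"fingers":0,"z":-0.05,"ry":-0.45,"rz":-0.1},
    {"fingers":0,"z":-0.05,"ry":-0.6,"rz":-0.1},
    {"fingers":0,"z":-0.05,"ry":-0.6,"rz":-0.1},
  ],
)

```text
$.plan[0]: bad value
```

>>> jog_arm(
  plan=[
    {"fingers":1,"x":0,"y":0,"z":-0.05,"rx":0,"ry":-0.15,"rz":-0.08},
    {"fingers":1,"x":0,"y":0,"z":-0.05,"rx":0,"ry":-0.3,"rz":-0.08},
    {"fingers":1,"x":0,"y":0,"z":-0.05,"rx":0,"ry":-0.45,"rz":-0.08},
    {"fingers":1,"x":0,"y":0,"z":-0.05,"rx":0,"ry":-0.6,"rz":-0.08},
    {"fingers":1,"x":0,"y":0,"z":-0.05,"rx":0,"ry":-0.6,"rz":-0.08},
  ],
)

```text
time_s: 1.92
ee_pos: [0.2035, -0.5911, 0.2789]
eef_rot: [0.305, -0.197, 0.93, 0.052]
contact_force: [-0.1, -0.9, 0.6]
opening: 0.0448
grip_force: 0.0
```

```bash
cat >> h.py <<'E'
from scipy.spatial.transform import Rotation as Ro
O=np.array([.5664,.0984]);YAW=-.255
B=Ro.from_euler("z",YAW)
def go(bk,tilt=45):
    "tool-frame shift (x1000mm) and turn (x60deg) taking finger tip centre to book coords bk"
    o=telemetry.get_obs();q=np.array(o["eef_rot"]);R=Ro.from_quat(q[[1,2,3,0]])
    t=np.radians(tilt);z=np.array([np.sin(t),0,-np.cos(t)]);y=np.array([0,1.,0])
    D=B*Ro.from_matrix(np.c_[np.cross(y,z),y,z])
    P=B.apply(bk)+[*O,0]-D.as_matrix()[:,2]*robot.nose_length
    tip=np.array(o["ee_pos"])+R.as_matrix()[:,2]*robot.nose_length
    print("tip in book",B.inv().apply(tip-[*O,0]).round(4),"z",R.as_matrix()[:,2].round(3),"F",np.round(o["contact_force"],2),"t",o["time_s"],o["opening"])
    print("shift",R.inv().apply(P-o["ee_pos"]).round(4),"turn",((R.inv()*D).as_rotvec()/np.radians(60)).round(3))
E
python3 -c "
from h import *
go([-.052,-.23,.2]);print(telemetry.get_obs()['qpos'])"
```

```text
tip in book [-0.1734 -0.756   0.2724] z [ 0.546  0.217 -0.809] F [-0.12 -0.91  0.65] t 1.925 0.04479285356467836
shift [-0.3015  0.344   0.2999] turn [ 0.397 -0.138  0.496]
[-1.31052641  0.43842463  0.29732232 -0.62406457 -1.52571361  0.21662429]
```

>>> jog_arm(
  plan=[
    {"fingers":1,"x":-0.05,"y":0.06,"z":0.03,"rx":0.08,"ry":-0.03,"rz":0.1},
    {"fingers":1,"x":-0.1,"y":0.12,"z":0.08,"rx":0.16,"ry":-0.06,"rz":0.2},
    {"fingers":1,"x":-0.15,"y":0.17,"z":0.13,"rx":0.24,"ry":-0.08,"rz":0.3},
    {"fingers":1,"x":-0.2,"y":0.22,"z":0.18,"rx":0.32,"ry":-0.11,"rz":0.4},
    {"fingers":1,"x":-0.23,"y":0.26,"z":0.22,"rx":0.397,"ry":-0.138,"rz":0.496},
  ],
)

```text
time_s: 2.55
ee_pos: [0.3344, -0.328, 0.251]
eef_rot: [0.371, 0.099, 0.922, -0.045]
contact_force: [0.7, 0.3, -0.9]
opening: 0.0024
grip_force: 0.0
```

```bash
python3 -c "
from h import *
go([-.052,-.23,.2]);print(telemetry.get_obs()['qpos'])"
```

```text
tip in book [-0.1114 -0.471   0.2453] z [ 0.676 -0.157 -0.72 ] F [ 0.7   0.29 -0.88] t 2.55 0.002428741618536852
shift [-0.0193  0.2392  0.0783] turn [ 0.018 -0.018  0.032]
[-0.70984509 -0.11593185 -0.52137163 -0.65409695 -0.55687491 -0.61945254]
```

>>> jog_arm(
  plan=[
    {"fingers":1,"x":-0.005,"y":0.06,"z":0.02,"rx":0.018,"ry":-0.018,"rz":0.032},
    {"fingers":1,"x":-0.01,"y":0.12,"z":0.04,"rx":0.018,"ry":-0.018,"rz":0.032},
    {"fingers":1,"x":-0.015,"y":0.18,"z":0.06,"rx":0.018,"ry":-0.018,"rz":0.032},
    {"fingers":1,"x":-0.019,"y":0.239,"z":0.078,"rx":0.018,"ry":-0.018,"rz":0.032},
    {"fingers":1,"x":-0.019,"y":0.239,"z":0.078,"rx":0.018,"ry":-0.018,"rz":0.032},
  ],
)

```text
time_s: 3.18
ee_pos: [0.4154, -0.219, 0.203]
eef_rot: [0.39, 0.096, 0.916, -0.009]
contact_force: [-1.5, -1.2, -1.1]
opening: 0.0013
grip_force: 0.0
```

```bash
python3 -c "
from h import *
go([-.052,-.215,.06]);print(telemetry.get_obs()['qpos'])"
```

```text
tip in book [-0.0603 -0.3445  0.1974] z [ 0.713 -0.091 -0.695] F [-1.48 -1.24 -1.07] t 3.175 0.00127799738565143
shift [0.0916 0.121  0.1134] turn [0.088 0.013 0.007]
[-0.23634459 -0.09212852 -0.7242055  -0.51486269 -0.15984226 -1.06751842]
```

```bash
sed -i 's/^def go(bk,tilt=45):/def go(bk,tilt=40):/; s/z=np.array(\[np.sin(t),0,-np.cos(t)\]);y=np.array(\[0,1.,0\])/z=np.array([0,np.sin(t),-np.cos(t)]);y=np.array([-1.,0,0])/' h.py; python3 -c "
from h import *
go([-.05,-.27,.2])"
```

```text
tip in book [-0.0603 -0.3445  0.1974] z [ 0.713 -0.091 -0.695] F [-1.48 -1.24 -1.07] t 3.175 0.00127799738565143
shift [-0.0139  0.0689  0.0157] turn [-0.943  0.121 -1.08 ]
```

>>> jog_arm(
  plan=[
    {"fingers":1,"x":0,"y":0,"z":-0.02,"rx":-0.11,"ry":0.015,"rz":-0.13},
    {"fingers":1,"x":0,"y":0,"z":-0.02,"rx":-0.22,"ry":0.03,"rz":-0.26},
    {"fingers":1,"x":0,"y":0,"z":-0.02,"rx":-0.33,"ry":0.045,"rz":-0.39},
    {"fingers":1,"x":0,"y":0,"z":-0.02,"rx":-0.44,"ry":0.06,"rz":-0.52},
    {"fingers":1,"x":0,"y":0,"z":-0.02,"rx":-0.55,"ry":0.075,"rz":-0.65},
  ],
)

```text
time_s: 3.8
ee_pos: [0.3995, -0.2201, 0.2166]
eef_rot: [0.351, -0.258, 0.894, 0.102]
contact_force: [0.5, 0.4, 0.8]
opening: 0.0009
grip_force: 0.0
```

```bash
python3 -c "
from h import *
go([-.05,-.24,.2]);print(telemetry.get_obs()['qpos'])"
```

```text
tip in book [-0.0774 -0.3463  0.2107] z [ 0.576  0.364 -0.732] F [0.54 0.43 0.82] t 3.8 0.0008515228810849019
shift [-0.0646  0.0493  0.0744] turn [-0.475  0.047 -0.541]
[-0.69690146  0.09730145 -0.34212561 -0.84600504 -1.04786663  0.0986501 ]
```

>>> jog_arm(
  plan=[
    {"fingers":1,"x":-0.013,"y":0.01,"z":0.015,"rx":-0.095,"ry":0.01,"rz":-0.11},
    {"fingers":1,"x":-0.026,"y":0.02,"z":0.03,"rx":-0.19,"ry":0.02,"rz":-0.22},
    {"fingers":1,"x":-0.039,"y":0.03,"z":0.045,"rx":-0.285,"ry":0.03,"rz":-0.33},
    {"fingers":1,"x":-0.052,"y":0.04,"z":0.06,"rx":-0.38,"ry":0.04,"rz":-0.435},
    {"fingers":1,"x":-0.065,"y":0.049,"z":0.074,"rx":-0.475,"ry":0.047,"rz":-0.541},
  ],
)

```text
time_s: 4.42
ee_pos: [0.4576, -0.1255, 0.2064]
eef_rot: [0.27, -0.575, 0.743, 0.209]
contact_force: [1.3, -1.1, -0.1]
opening: 0.0007
grip_force: 0.0
```

```bash
python3 -c "
from h import *
go([-.05,-.215,.07]);print(telemetry.get_obs()['qpos'])"
```

```text
tip in book [-0.0488 -0.239   0.2003] z [ 0.162  0.622 -0.766] F [ 1.26 -1.11 -0.09] t 4.425 0.0006919672542792189
shift [0.0654 0.0012 0.1152] turn [ 0. -0.  0.]
[-0.41170269  0.28287663 -0.13991771 -0.70882154 -1.34641671  0.39263042]
```

>>> jog_arm(
  plan=[
    {"fingers":0,"x":0.015,"y":0,"z":0.025,"rx":0,"ry":0,"rz":0},
    {"fingers":0,"x":0.03,"y":0,"z":0.05,"rx":0,"ry":0,"rz":0},
    {"fingers":0,"x":0.045,"y":0,"z":0.08,"rx":0,"ry":0,"rz":0},
    {"fingers":0,"x":0.065,"y":0.001,"z":0.115,"rx":0,"ry":0,"rz":0},
    {"fingers":0,"x":0.065,"y":0.001,"z":0.115,"rx":0,"ry":0,"rz":0},
  ],
)

```text
time_s: 5.05
ee_pos: [0.4609, -0.1011, 0.0745]
eef_rot: [0.27, -0.572, 0.745, 0.212]
contact_force: [-0.9, 1.0, 0.2]
opening: 0.0002
grip_force: 0.0
```

```bash
python3 -c "
from h import *
for y,z in [(-.15,.07),(-.13,.08),(-.125,.10),(-.115,.12),(-.1,.14),(-.085,.155)]: go([-.05,y,z])
p=cams.capture('wrist');cv2.imwrite('pics/w1.png',p['image'])"
```

```text
tip in book [-0.0518 -0.2145  0.0683] z [ 0.16   0.624 -0.765] F [-0.9   1.05  0.18] t 5.05 0.0002454290469713507
shift [-0.0504 -0.0015  0.0403] turn [ 0.003  0.002 -0.007]
tip in book [-0.0518 -0.2145  0.0683] z [ 0.16   0.624 -0.765] F [-0.9   1.05  0.18] t 5.05 0.0002454290469713507
shift [-0.0721 -0.0014  0.0455] turn [ 0.003  0.002 -0.007]
tip in book [-0.0518 -0.2145  0.0683] z [ 0.16   0.624 -0.765] F [-0.9   1.05  0.18] t 5.05 0.0002454290469713507
shift [-0.0888 -0.0012  0.0334] turn [ 0.003  0.002 -0.007]
tip in book [-0.0518 -0.2145  0.0683] z [ 0.16   0.624 -0.765] F [-0.9   1.05  0.18] t 5.05 0.0002454290469713507
shift [-0.1094 -0.0011  0.0246] turn [ 0.003  0.002 -0.007]
tip in book [-0.0518 -0.2145  0.0683] z [ 0.16   0.624 -0.765] F [-0.9   1.05  0.18] t 5.05 0.0002454290469713507
shift [-0.1337 -0.0009  0.019 ] turn [ 0.003  0.002 -0.007]
tip in book [-0.0518 -0.2145  0.0683] z [ 0.16   0.624 -0.765] F [-0.9   1.05  0.18] t 5.05 0.0002454290469713507
shift [-0.1549 -0.0007  0.0172] turn [ 0.003  0.002 -0.007]
```

View pics/w1.png

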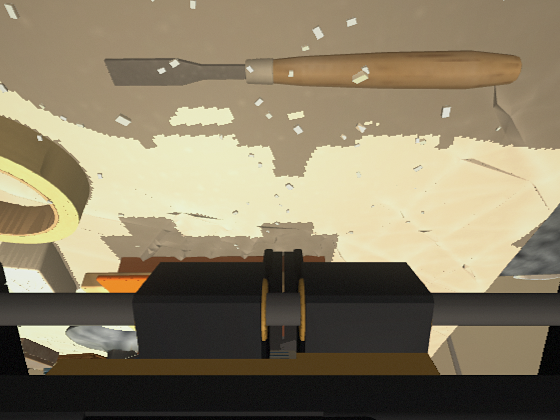

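The wrist view shows the closed fingers at (283,260) with the orange tab at (115,283) beyond them. The carving tool at (310,70) and the tape at (30,185) are clear. I'll start the push.

>>> jog_arm(
  plan=[
    {"fingers":0,"x":-0.025,"y":0,"z":0.02,"rx":0,"ry":0,"rz":0},
    {"fingers":0,"x":-0.05,"y":0,"z":0.04,"rx":0,"ry":0,"rz":0},
    {"fingers":0,"x":-0.072,"y":0,"z":0.045,"rx":0,"ry":0,"rz":0},
    {"fingers":0,"x":-0.089,"y":0,"z":0.034,"rx":0,"ry":0,"rz":0},
    {"fingers":0,"x":-0.109,"y":0,"z":0.025,"rx":0,"ry":0,"rz":0},
  ],
)

```text
time_s: 5.72
ee_pos: [0.4889, -0.0067, 0.13]
eef_rot: [0.272, -0.573, 0.745, 0.208]
contact_force: [0.3, 0.3, -1.0]
opening: 0.0005
grip_force: 0.7
```

```bash
cat >> h.py <<'E'
def leaf(cam="top",v=None):
    p=cams.capture(cam)
    for n in ("leaf_top_tab","leaf_low_tab"):
        for s in cams.masks_of(n,p)[:1]:
            c=cloud(p,s["pixels"]); c=np.median(B.inv().apply(c-[*O,0]),0)
            print(cam,n,round(s["score"],2),c.round(3),"angle",np.degrees(np.arctan2(c[2]-.053,-c[1])).round(0))
    if v: cv2.imwrite(f"pics/{v}.png",p["image"])
E
python3 -c "
from h import *
leaf();leaf('scene','s2')
for y,z in [(-.115,.12),(-.1,.14),(-.08,.16),(-.055,.175),(-.03,.183),(-.005,.186)]: go([-.05,y,z])" | awk '!s[$0]++'
```

```text
top leaf_top_tab 0.8 [-0.007 -0.059  0.106] angle 42.0
top leaf_low_tab 0.9 [ 0.031 -0.119  0.051] angle -1.0
scene leaf_top_tab 0.73 [-0.011 -0.055  0.102] angle 42.0
scene leaf_low_tab 0.87 [-0.06 -0.08  0.05] angle -2.0
tip in book [-0.0492 -0.1163  0.1216] z [ 0.166  0.623 -0.765] F [-0.68 -0.6  -0.56] t 6.025 0.0005137653570900639
shift [-0.      0.0008  0.002 ] turn [-0.004  0.002 -0.005]
shift [-0.0244  0.0009 -0.0036] turn [-0.004  0.002 -0.005]
shift [-0.0526  0.001  -0.006 ] turn [-0.004  0.002 -0.005]
shift [-0.0813  0.0012 -0.0013] turn [-0.004  0.002 -0.005]
shift [-0.1056  0.0013  0.0087] turn [-0.004  0.002 -0.005]
shift [-0.1267  0.0015  0.0225] turn [-0.004  0.002 -0.005]
```

View pics/s2.png

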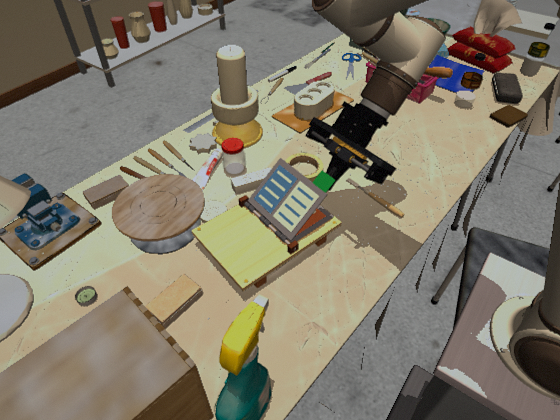

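The leaf with the green tab (322,182) has risen to about 42° and the lower leaf (315,215) is still flat. I'll continue along the arc.

>>> jog_arm(
  plan=[
    {"fingers":0,"x":-0.024,"y":0,"z":-0.003,"rx":0,"ry":0,"rz":0},
    {"fingers":0,"x":-0.052,"y":0,"z":-0.006,"rx":0,"ry":0,"rz":0},
    {"fingers":0,"x":-0.081,"y":0,"z":-0.001,"rx":0,"ry":0,"rz":0},
    {"fingers":0,"x":-0.105,"y":0,"z":0.009,"rx":0,"ry":0,"rz":0},
    {"fingers":0,"x":-0.126,"y":0,"z":0.022,"rx":0,"ry":0,"rz":0},
  ],
)

```text
time_s: 6.65
ee_pos: [0.5165, 0.1001, 0.1912]
eef_rot: [0.271, -0.572, 0.746, 0.209]
contact_force: [-1.0, -0.6, -0.6]
opening: 0.0007
grip_force: 0.7
```

```bash
python3 -c "
from h import *
leaf('scene')
for y,z in [(.02,.185),(.045,.178),(.07,.165),(.09,.148),(.105,.13)]: go([-.05,y,z])" | awk '!s[$0]++'
```

```text
scene leaf_top_tab 0.55 [-0.013  0.005  0.132] angle 94.0
scene leaf_low_tab 0.7 [-0.035 -0.089  0.049] angle -2.0
tip in book [-0.0487 -0.0053  0.1852] z [ 0.164  0.623 -0.765] F [-0.2   0.01  0.48] t 6.8 0.00039091684224604385
shift [-0.0192  0.0014  0.0165] turn [-0.002  0.002 -0.005]
shift [-0.0338  0.0015  0.038 ] turn [-0.002  0.002 -0.005]
shift [-0.0446  0.0016  0.064 ] turn [-0.002  0.002 -0.005]
shift [-0.0489  0.0017  0.0899] turn [-0.002  0.002 -0.005]
shift [-0.0488  0.0017  0.1133] turn [-0.002  0.002 -0.005]
```

>>> jog_arm(
  plan=[
    {"fingers":0,"x":-0.019,"y":0.001,"z":0.017,"rx":0,"ry":0,"rz":0},
    {"fingers":0,"x":-0.034,"y":0.001,"z":0.038,"rx":0,"ry":0,"rz":0},
    {"fingers":0,"x":-0.045,"y":0.001,"z":0.064,"rx":0,"ry":0,"rz":0},
    {"fingers":0,"x":-0.049,"y":0.001,"z":0.09,"rx":0,"ry":0,"rz":0},
    {"fingers":0,"x":-0.049,"y":0.001,"z":0.113,"rx":0,"ry":0,"rz":0},
  ],
)

```text
time_s: 7.42
ee_pos: [0.5447, 0.2069, 0.1361]
eef_rot: [0.272, -0.572, 0.745, 0.209]
contact_force: [0.2, -0.9, 0.5]
opening: 0.0004
grip_force: 0.4
```

```bash
python3 -c "
from h import *
leaf('scene');print(telemetry.get_obs()['qpos'])
for y,z in [(.115,.11),(.122,.095),(.127,.08),(.13,.068),(.132,.058)]: go([-.05,y,z],25)" | awk '!s[$0]++'
```

```text
scene leaf_top_tab 0.94 [-0.023  0.07   0.103] angle 144.0
scene leaf_low_tab 0.69 [-0.015 -0.109  0.049] angle -2.0
[ 0.25341074  0.3477178  -0.21519415 -0.86363735 -0.83099586  0.03097273]
tip in book [-0.0493  0.1042  0.1292] z [ 0.163  0.622 -0.766] F [ 0.42 -0.33  0.16] t 7.575 0.000249515670211105
shift [0.002  0.0007 0.022 ] turn [-0.     0.251 -0.007]
shift [0.0063 0.0007 0.038 ] turn [-0.     0.251 -0.007]
shift [0.0121 0.0007 0.0527] turn [-0.     0.251 -0.007]
shift [0.0176 0.0006 0.0638] turn [-0.     0.251 -0.007]
shift [0.0225 0.0006 0.0727] turn [-0.     0.251 -0.007]
```

>>> jog_arm(
  plan=[
    {"fingers":0,"x":0.002,"y":0,"z":0.022,"rx":0,"ry":0.08,"rz":0},
    {"fingers":0,"x":0.006,"y":0,"z":0.038,"rx":0,"ry":0.16,"rz":0},
    {"fingers":0,"x":0.012,"y":0,"z":0.053,"rx":0,"ry":0.25,"rz":0},
    {"fingers":0,"x":0.018,"y":0,"z":0.064,"rx":0,"ry":0.25,"rz":0},
    {"fingers":0,"x":0.022,"y":0,"z":0.071,"rx":0,"ry":0.25,"rz":0},
  ],
)

```text
time_s: 8.2
ee_pos: [0.5515, 0.2346, 0.0681]
eef_rot: [0.173, -0.594, 0.774, 0.133]
contact_force: [-0.8, -0.4, 0.9]
opening: 0.0007
grip_force: 0.2
```

```bash
python3 -c "
from h import *
leaf('scene','s4')
go([-.05,.132,.054],25);go([-.05,.132,.051],25)" | awk '!s[$0]++'
```

```text
scene leaf_top_tab 0.82 [-0.012  0.117  0.055] angle 179.0
scene leaf_low_tab 0.96 [-0.016 -0.077  0.05 ] angle -3.0
tip in book [-0.0484  0.1309  0.061 ] z [ 0.109  0.411 -0.905] F [ 1.13 -0.2  -0.37] t 8.35 4.595140748949963e-06
shift [0.002  0.0015 0.0068] turn [-0.002  0.002 -0.008]
shift [0.0032 0.0015 0.0095] turn [-0.002  0.002 -0.008]
```

View pics/s4.png

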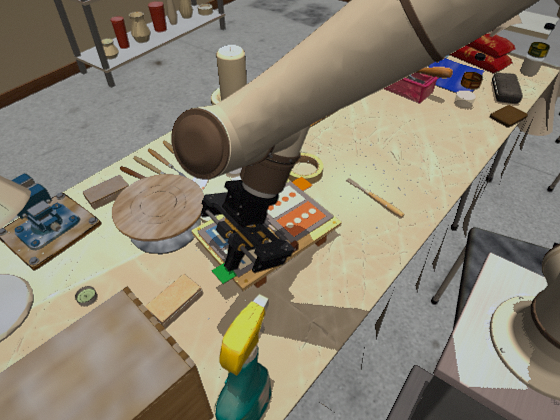

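The leaf is nearly flat on the left, with the green tab at (225,272). The lower leaf with its orange tab at (302,185) hasn't moved. I'll press gently until I feel contact force.

>>> jog_arm(
  plan=[
    {"fingers":0,"x":0.001,"y":0,"z":0.003,"rx":0,"ry":0,"rz":0},
    {"fingers":0,"x":0.002,"y":0,"z":0.005,"rx":0,"ry":0,"rz":0},
    {"fingers":0,"x":0.003,"y":0,"z":0.007,"rx":0,"ry":0,"rz":0},
    {"fingers":0,"x":0.003,"y":0,"z":0.008,"rx":0,"ry":0,"rz":0},
    {"fingers":0,"x":0.003,"y":0,"z":0.008,"rx":0,"ry":0,"rz":0},
  ],
)

```text
time_s: 8.98
ee_pos: [0.5523, 0.2352, 0.0617]
eef_rot: [0.173, -0.595, 0.774, 0.133]
contact_force: [-2.8, -4.0, 8.4]
opening: 0.0004
grip_force: 4.3
```

```bash
python3 -c "
from h import *
go([-.05,.132,.051],25)" | awk '!s[$0]++'
```

```text
tip in book [-0.0482  0.1323  0.0545] z [ 0.11   0.411 -0.905] F [-2.81 -4.    8.44] t 8.975 0.00036388107504317017
shift [0.0017 0.0018 0.003 ] turn [-0.003  0.003 -0.004]
```

>>> jog_arm(
  plan=[
    {"fingers":0,"x":0.001,"y":0,"z":0.002,"rx":0,"ry":0,"rz":0},
    {"fingers":0,"x":0.001,"y":0,"z":0.002,"rx":0,"ry":0,"rz":0},
    {"fingers":0,"x":-0.002,"y":0,"z":-0.01,"rx":0,"ry":0,"rz":0},
    {"fingers":0,"x":-0.015,"y":0,"z":-0.05,"rx":0,"ry":0,"rz":0},
    {"fingers":0,"x":-0.03,"y":0,"z":-0.1,"rx":0,"ry":0,"rz":0},
  ],
)

```text
time_s: 9.6
ee_pos: [0.5471, 0.2206, 0.1633]
eef_rot: [0.171, -0.594, 0.775, 0.133]
contact_force: [1.0, 0.1, 0.1]
opening: 0.0007
grip_force: 0.0
```

>>> jog_arm(
  plan=[
    {"fingers":0,"x":0,"y":0.0,"z":-0.05,"rx":0,"ry":0,"rz":0},
    {"fingers":0,"x":0.04,"y":0.04,"z":-0.08,"rx":0,"ry":0,"rz":0},
    {"fingers":0,"x":0.08,"y":0.06,"z":-0.08,"rx":0,"ry":0,"rz":0},
    {"fingers":0,"x":0.12,"y":0.06,"z":-0.08,"rx":0,"ry":0,"rz":0},
    {"fingers":0,"x":0.12,"y":0.06,"z":-0.08,"rx":0,"ry":0,"rz":0},
  ],
)

```text
time_s: 10.22
ee_pos: [0.4517, 0.097, 0.184]
eef_rot: [0.171, -0.593, 0.775, 0.133]
contact_force: [0.2, 0.0, 0.1]
opening: 0.0004
grip_force: 0.0
```

```bash
python3 -c "
from h import *
leaf('scene','s5')
go([0,0,.2],25)
p=cams.capture('scene')
for k in ('leaf_top_mid','leaf_top_tab'):
  for s in cams.masks_of(k,p)[:1]:
    c=B.inv().apply(cloud(p,s['pixels'])-[*O,0]);print(k,np.percentile(c,[5,50,95],axis=0).round(4))"
```

```text
scene leaf_top_tab 0.79 [-0.012  0.075  0.049] angle -177.0
scene leaf_low_tab 0.78 [ 0.002 -0.066  0.049] angle -3.0
tip in book [-0.109  -0.0243  0.1781] z [ 0.11   0.411 -0.905] F [ 0.21 -0.54 -1.3 ] t 10.375 0.0005147188678618703
shift [-0.0319 -0.1089 -0.0092] turn [-0.002  0.003 -0.005]
leaf_top_mid [[-0.0694  0.009   0.0469]
 [-0.0115  0.0745  0.0494]
 [ 0.0654  0.1417  0.0518]]
leaf_top_tab [[-0.0694  0.009   0.0471]
 [-0.0128  0.0741  0.0494]
 [ 0.0644  0.1418  0.0518]]
```

View pics/s5.png

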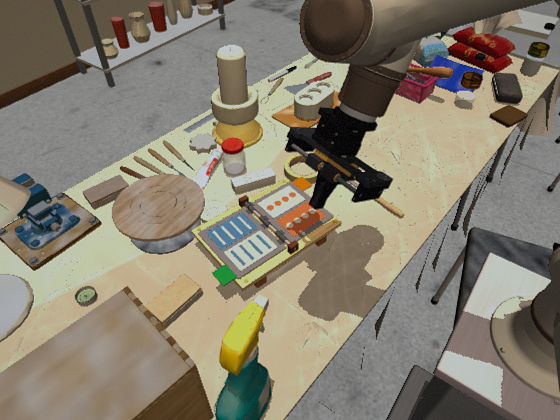

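The top leaf lies flat on the left, with the green tab at (224,275) and its surface at about 49 mm. The lower leaf is flat on the right, the surrounding things haven't moved and the arm is clear.

```bash
python3 -c "
from h import *
print(robot.sign_off())"
```

```text
the job is handed in; nothing more can be done
None
```

The top leaf now lies flat on the left half of the book, pushed over with closed fingertips. The lower leaf is still flat on the right, nothing around the book looks moved, and I handed the job in at about 10 s on the robot's clock.

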